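# Sort the stripped-down pneumatic parts into their trays

## Robot

A 6-joint arm with a two-finger parallel gripper is mounted at the origin on the work surface. World frame = base frame: x ahead of the robot, y to its left, z up, the work surface at z = 0. Lengths are in mm, angles in rad, forces in N, time in s.
With the tool pointing down it reaches from about 350 to 775 mm from the base axis. Payload 7.3 kg.
Tool frame: the origin (TCP) lies on the front face of the gripper's body, between the roots of the fingers; the fingertips stand 66 mm ahead of it and the grasp point (between the pads) lies 47 mm ahead of it (bot.tip_extent is the distance from the TCP to the fingertips, in mm); z points along the fingers, y is the line along which they close (so a half turn about z gives the same grasp; the last joint's range is limited). The gripper opens to 92 mm and grips with 3 to 60 N. Pads are 19 mm wide; open, the fingers measure 130 mm over their backs; the gripper's body (75 mm by 190 mm) begins 47 mm behind the grasp point.
Start: joints at [-1.313, 0.342, 1.524, -0, 1.275, -0.146], TCP at [206.303, -482.781, 292.241] pointing down, gripper open.
Joint ranges: [-2.53, 2.53], [-0.77, 2.02], [0.04, 2.7], [-1, 4.14], [0.28, 2.66], [-3.11, 3.11]. Speed limits (rad/s): [2.57, 2.57, 3.14, 3.14, 3.14, 3.14].

## Interface

Orientations are given as [roll, pitch, yaw] about the fixed x, y, z axes, in that order (R = Rz(yaw) Ry(pitch) Rx(roll)).
In Python, from plant import readout, viewer, order, bot gives the robot as it stands.
- The arm moves only by the shell command python3 -m creep 'ROWS'. ROWS is text: rows parted by semicolons, each of 7 numbers parted by spaces: the shift along the world's x, y, z in m, then the turn, a rotation vector about the world's x, y, z in rad, then the opening in per cent of the stroke, from 0 (shut) to 100 (fully open). A call has 1 to 8 rows; each row shifts and turns the commanded pose from where the row before left it; what a row does not reach is not made up. A row lasts 1/12 s, in which the tool goes at most 41.7 mm and 7.16 degrees, less where a joint would pass 70% of its speed; a pose out of reach is approached as far as the arm can. A call is refused whole if a number of a shift passes 0.0417 or a number of a turn 0.125, either way. A call with a gripper value outside its range is refused whole. The fingers move at their own pace and stop on an object; the grip force is fixed at half the most. Time passes only in rows, so rows that do not move let the fingers close. It gives the time, the measured TCP pose, the force, the opening and the grip force at its end, in the units of the state.
- readout.get_obs(): the state, without advancing time (a new reading comes with each control period).
- viewer.capture(name): name is "scene" or "top" or "wrist"; returns the picture (400x640x3 uint8, red, green, blue); there is no depth.
- viewer.camera_info(name): a dict with "fx", "fy", "cx", "cy" (pixels), "D" ([k1, k2, p1, p2, k3] as OpenCV has them; the pictures are not rectified), "origin" and "rotation" of the camera in the world. Camera axes: x right, y up, looking along -z (the intrinsics and any distortion apply to the point x, -y, -z); pixel columns grow to the right and rows downward; lengths in mm; the calibration is good to about 2 mm. A picture is of the moment at which its call begins: read the wrist's pose just before it. camera_info takes no time and is no camera call; for the wrist camera it gives the pose at the moment of the call.
- order.close_job(): hands the job in; it is judged then, once.
The state is a dict: "time": time; "joint_positions": joint angles; "dq": joint speeds; "tau": joint torques, N m; "tool_pos": TCP position; "tcp_rot": TCP orientation; "contact_force": force on the tool from outside, world axes, zero at the start; "moment": the same for the moment, N m; "grip_width": finger opening in mm; "finger_force": force on a finger pad.
Only numpy, scipy, OpenCV 4.12 (cv2) and the standard library are available. Lean on these libraries where they do the work, as an engineer would, in place of code of your own. Each camera call takes 0.05 s, during which the arm holds its last target. There are 200 camera calls.

## Task

Put the five loose pneumatic parts (two solenoid valves, two pipe unions and one valve block) away in the three trays, each in the tray whose screwed-down sample is of its kind, one part to an empty compartment, standing upright flat on the tray floor. Set them down gently, do not drop them, and leave the little amber bottle and the dial gauge standing where they are.

Things in the scene. Friction and masses are not known exactly. Their poses are not given: they have to be found in the camera images.
- valve_a_mid (a point): Solenoid valve, standing upright: a round black coil 38 mm in diameter (from 12 to 44 mm up) on a round steel foot 34 mm in diameter and 12 mm high, with a black oblong connector 26 x 16 mm on top; 58 mm tall in all, about 170 g. This point is at its centre, 29 mm above its underside; z is up. Can be gripped across the coil from any side.
- valve_b_mid (a point): Solenoid valve, standing upright: a round black coil 38 mm in diameter (from 12 to 44 mm up) on a round steel foot 34 mm in diameter and 12 mm high, with a black oblong connector 26 x 16 mm on top; 58 mm tall in all, about 170 g. This point is at its centre, 29 mm above its underside; z is up. Can be gripped across the coil from any side.
- union_a_mid (a point): Steel pipe union, standing upright: round, 32 mm in diameter with a thicker collar 38 mm in diameter from 17 to 41 mm up, and a dark open bore in the top; 58 mm tall, about 150 g. This point is at its centre, 29 mm above its underside; z is up. Can be gripped across the collar from any side.
- union_b_mid (a point): Steel pipe union, standing upright: round, 32 mm in diameter with a thicker collar 38 mm in diameter from 17 to 41 mm up, and a dark open bore in the top; 58 mm tall, about 150 g. This point is at its centre, 29 mm above its underside; z is up. Can be gripped across the collar from any side.
- block_mid (a point): Aluminium valve block, standing upright: square, 44 x 44 mm and 50 mm high, with a round port boss 26 mm in diameter and 8 mm high on top that has a dark hole; 58 mm tall in all, about 250 g. This point is on its vertical axis, 29 mm above its underside; x and y are square to its side faces, z is up. Grip it across two opposite faces.
- tray_valves: Fixed grey tray for solenoid valves, 86 x 214 mm outside (x, y); floor 4 mm thick; walls 4 mm thick, tops 14 mm above the bench. Three compartments in a row along its y, each 78 x 66 mm inside, centres at y = -70, 0, +70 mm. A sample part, same as the loose ones, is screwed upright in the one at +70 mm; the other two are empty. Origin: centre of the underside, on the bench; z up.
- tray_unions: Fixed grey tray for pipe unions, 86 x 214 mm outside (x, y); floor 4 mm thick; walls 4 mm thick, tops 14 mm above the bench. Three compartments in a row along its y, each 78 x 66 mm inside, centres at y = -70, 0, +70 mm. A sample part, same as the loose ones, is screwed upright in the one at +70 mm; the other two are empty. Origin: centre of the underside, on the bench; z up.
- tray_blocks: Fixed grey tray for valve blocks, 86 x 214 mm outside (x, y); floor 4 mm thick; walls 4 mm thick, tops 14 mm above the bench. Three compartments in a row along its y, each 78 x 66 mm inside, centres at y = -70, 0, +70 mm. A sample part, same as the loose ones, is screwed upright in the one at +70 mm; the other two are empty. Origin: centre of the underside, on the bench; z up.
- bottle_mid (a point): Bystander: small amber glass bottle with a white cap, 32 mm in diameter and 70 mm tall, standing loose between the loose parts and the trays. This point is 35 mm above its underside. Not to be moved or knocked over.
- gauge_mid (a point): Bystander: pressure gauge with a dark steel case 40 mm across and a white dial, standing loose on a round brass foot 32 mm in diameter, 67 mm tall, between the loose parts and the trays. This point is 35 mm above its underside. Not to be moved or knocked over.
Not all that is in view belongs to the job. What is shaped like the part that bears block_mid but pink is not meant. What is shaped like the part that bears union_a_mid but purple is not meant.

How it is judged (in metres and radians):
At the end, for the whole second after the job is handed in: Both valves, both unions and the block each stand in one of the two empty compartments of their own kind's tray (centre within 24 mm along the tray's x and 19 mm along its y of the compartment's centre), upright within 0.15 rad, underside on the tray floor (within about 7 mm), at rest (x of valve_a_mid in the frame of tray_valves between -0.024 and 0.024 m and z of valve_a_mid in the frame of tray_valves between 0.026 and 0.04 m and (y of valve_a_mid in the frame of tray_valves between -0.019 and 0.019 m or y of valve_a_mid in the frame of tray_valves between -0.089 and -0.051 m) and angle between each of valve_a_mid, valve_b_mid, union_a_mid, union_b_mid, block_mid's own z axis and vertical below 0.15 rad and linear speed of each of valve_a, valve_b, union_a, union_b, block below 0.02 m/s and angular speed of each of valve_a, valve_b, union_a, union_b, block below 0.2 rad/s and x of valve_b_mid in the frame of tray_valves between -0.024 and 0.024 m and z of valve_b_mid in the frame of tray_valves between 0.026 and 0.04 m and (y of valve_b_mid in the frame of tray_valves between -0.019 and 0.019 m or y of valve_b_mid in the frame of tray_valves between -0.089 and -0.051 m) and x of union_a_mid in the frame of tray_unions between -0.024 and 0.024 m and z of union_a_mid in the frame of tray_unions between 0.026 and 0.04 m and (y of union_a_mid in the frame of tray_unions between -0.019 and 0.019 m or y of union_a_mid in the frame of tray_unions between -0.089 and -0.051 m) and x of union_b_mid in the frame of tray_unions between -0.024 and 0.024 m and z of union_b_mid in the frame of tray_unions between 0.026 and 0.04 m and (y of union_b_mid in the frame of tray_unions between -0.019 and 0.019 m or y of union_b_mid in the frame of tray_unions between -0.089 and -0.051 m) and x of block_mid in the frame of tray_blocks between -0.024 and 0.024 m and z of block_mid in the frame of tray_blocks between 0.026 and 0.04 m and (y of block_mid in the frame of tray_blocks between -0.019 and 0.019 m or y of block_mid in the frame of tray_blocks between -0.089 and -0.051 m)); the robot touches nothing.
It fails at once if a part is dropped or thrown (its centre faster than 0.7 m/s when less than 45 mm above the bench) ((height (world z) of valve_a_mid below 0.045 m and linear speed of valve_a above 0.7 m/s) or (height (world z) of valve_b_mid below 0.045 m and linear speed of valve_b above 0.7 m/s) or (height (world z) of union_a_mid below 0.045 m and linear speed of union_a above 0.7 m/s) or (height (world z) of union_b_mid below 0.045 m and linear speed of union_b above 0.7 m/s) or (height (world z) of block_mid below 0.045 m and linear speed of block above 0.7 m/s)).
It fails at once if the bottle is moved more than 30 mm or tipped (distance of bottle_mid from where it was at the start of the episode above 0.03 m or angle between bottle_mid's own z axis and vertical above 0.4 rad).
It fails at once if the gauge is moved more than 30 mm or tipped (distance of gauge_mid from where it was at the start of the episode above 0.03 m or angle between gauge_mid's own z axis and vertical above 0.4 rad).
It also fails if it takes over 112 s, if anything falls off the work surface, if the arm or the gripper's body presses on something with over 40 N, if the wrist force passes 120 N, or if a joint passes its speed limit or range.

## Working session

There is one attempt and no reset: what is moved stays moved. The work goes in short steps, Python scripts to look and compute and a shell command to move; the robot and the scene stay as the last step left them, time stands still between calls to the robot, and variables do not carry over. Pictures are saved under pics/ and viewed, at most 14 in all, crops included, and the job is handed in when it is done.

```bash
mkdir -p pics; ls; python3 - <<'E'
from plant import readout, viewer, order, bot
import cv2
for n in("top","scene"):
    cv2.imwrite(f"pics/{n}0.png",viewer.capture(n)[...,::-1]); i=viewer.camera_info(n); print({k:(v.tolist() if hasattr(v,'tolist') else v) for k,v in i.items()})
print(readout.get_obs())
E
```

```text
pics
{'fx': 454.59268215168396, 'fy': 454.59268215168396, 'cx': 316.3763885592103, 'cy': 196.03525168124293, 'D': [-0.079622649166757, 0.0, 0.0, 0.0, 0.0], 'origin': [352.3157401504465, 15.913532577309223, 1175.0767273004367], 'rotation': [0.11122449537515633, -0.011234398906959875, -1.5565108766784803]}
{'fx': 501.6359252741603, 'fy': 501.6359252741603, 'cx': 322.2061146995653, 'cy': 202.94515201778427, 'D': [-0.0805020853341121, 0.0, 0.0, 0.0, 0.0], 'origin': [986.5083408918038, 622.2556415928676, 772.0572075275458], 'rotation': [0.8133344119899933, 0.015492885394980282, 2.4595791930377766]}
{'time': 0.1, 'joint_positions': array([-1.31299406e+00,  3.42632599e-01,  1.52491787e+00,  1.65157449e-05,
        1.27540862e+00, -1.46018941e-01]), 'dq': array([-3.60233578e-05,  2.31847620e-04, -1.04882535e-03,  5.63838166e-04,
        1.87687408e-03,  4.99003573e-04]), 'tau': array([ 1.95542663e-03, -4.32005382e+01, -2.44695193e+01,  7.19852443e-02,
        5.26125426e-02, -4.46739375e-05]), 'tool_pos': array([ 206.23496568, -482.49667657,  291.62627997]), 'tcp_rot': array([-3.14024305e+00, -2.14443913e-04,  4.03816243e-01]), 'contact_force': array([ 0.77499886, -0.46534392,  0.17587108]), 'moment': array([-0.02382827,  0.01721339, -0.00022113]), 'finger_force': 0.0, 'grip_width': 91.87531995960337}
```

View pics/top0.png

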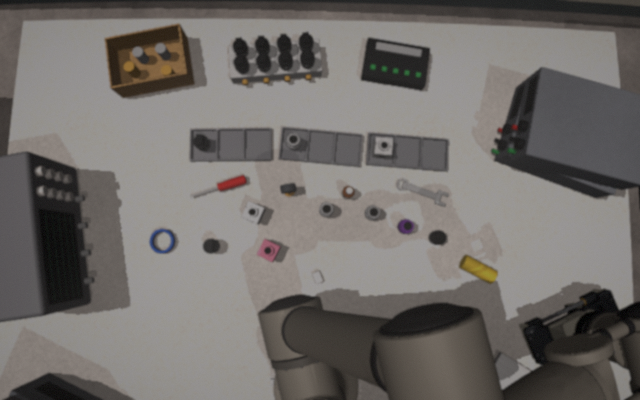

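View pics/scene0.png

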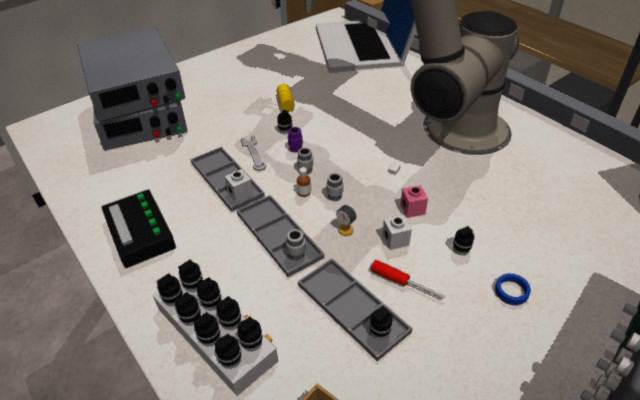

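The top view shows the valves at about (211,245) and (438,237), the unions at (327,209) and (374,212), and the block at (254,212). The gauge is at (289,188) and the bottle at (349,192). The trays, left to right, are valves, unions and blocks, with the samples at their left (+y) ends. Next I'll enlarge two crops.

```bash
python3 - <<'E'
import cv2
a=cv2.imread("pics/top0.png")
for k,x0 in enumerate((185,320)):
    c=cv2.resize(a[120:260,x0:x0+135],None,fx=5.5,fy=4.2857 if 0 else 5.5,interpolation=cv2.INTER_CUBIC)[:600] if 0 else cv2.resize(a[122:262,x0:x0+140],(560,560),interpolation=cv2.INTER_CUBIC)
    c=cv2.convertScaleAbs(c,alpha=1.6)
    for i in range(0,140,20):
        cv2.putText(c,str(x0+i),(i*4,10),0,.35,(0,255,255),1);cv2.putText(c,str(122+i),(0,i*4+4),0,.35,(0,255,255),1)
        cv2.line(c,(i*4,0),(i*4,560),(0,200,200),1);cv2.line(c,(0,i*4),(560,i*4),(0,200,200),1)
    cv2.imwrite(f"pics/crop{k}.png",c)
E
```

```text
(no output)
```

View pics/crop0.png

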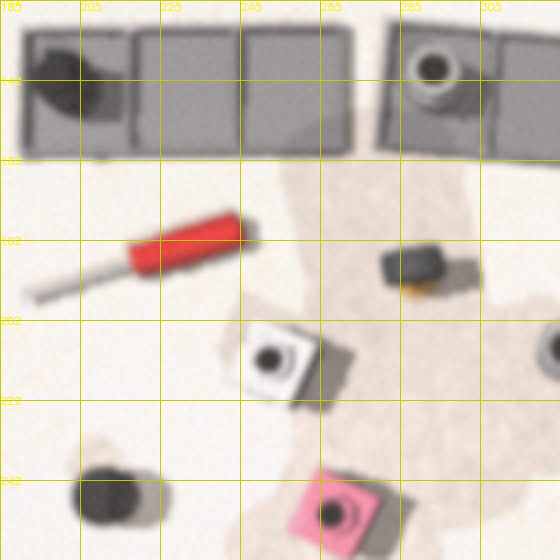

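View pics/crop1.png

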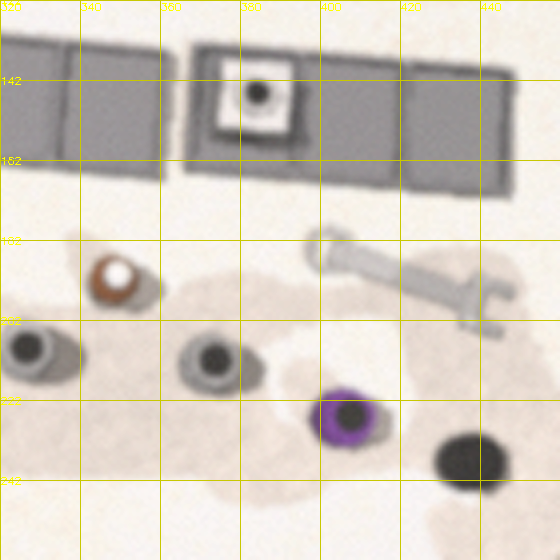

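The crops give me bores, corners and centres clearly. I'll convert them with the calibration and check them against the known tray sizes.

```bash
cat > h.py <<'E'
import numpy as np, cv2
from scipy.spatial.transform import Rotation as R
def ray(info,px,z):
    K=np.array([[info['fx'],0,info['cx']],[0,info['fy'],info['cy']],[0,0,1]])
    u=cv2.undistortPoints(np.array([[px]],float),K,np.array(info['D']))[0,0]
    d=R.from_euler('xyz',info['rotation']).as_matrix()@np.array([u[0],-u[1],-1]); o=np.array(info['origin'])
    return o+d*(z-o[2])/d[2]
def proj(info,p):
    K=np.array([[info['fx'],0,info['cx']],[0,info['fy'],info['cy']],[0,0,1]])
    q=R.from_euler('xyz',info['rotation']).as_matrix().T@(np.array(p,float)-info['origin'])
    return cv2.projectPoints(np.array([[q[0],-q[1],-q[2]]]),np.zeros(3),np.zeros(3),K,np.array(info['D']))[0][0,0]
E
python3 - <<'E'
from plant import viewer
from h import *
i=viewer.camera_info("top")
def c(k,x,y,z): return ray(i,((185,320)[k]+x/4-.375,122+y/4-.375),z)[:2]
for n,a in dict(valA=(0,105,495,35),valB=(1,472,462,35),unL=(1,27,347,58),unR=(1,216,359,58),block=(0,268,359,58),purple=(1,351,415,58),pink=(0,331,514,58),bottle=(1,118,274,70),gaugefoot=(0,415,290,3),gaugecase=(0,413,262,55)).items(): print(n,c(*a).round(1))
b=[c(0,*p,50) for p in((253,320),(320,345),(290,408))]; print("block corners",np.round(b,1),np.linalg.norm(b[1]-b[0]),np.linalg.norm(b[2]-b[1]))
for n,cs in dict(V=[(0,25,30),(0,352,27),(0,22,157),(0,350,155)],U=[(0,390,22),(1,175,52),(0,376,150),(1,163,180)],B=[(1,195,47),(1,515,70),(1,186,170),(1,511,195)]).items():
    q=[c(*p,14) for p in cs]; m=np.mean(q,0); d=q[0]+q[2]-q[1]-q[3]; L=np.linalg.norm(d)/2; u=d/np.linalg.norm(d)
    print(n,m.round(1),"len",L.round(1),"wid",np.linalg.norm(q[0]-q[2]).round(1),"yaw",np.arctan2(-u[0],u[1]).round(3),"comp0",m.round(1),"comp-70",(m-70*u).round(1))
E
```

```text
valA [351.6 266.9]
valB [ 380.3 -302.3]
unL [447.  -19.9]
unR [ 441.3 -136.8]
block [436.7 164.1]
purple [ 407.9 -220.6]
pink [342.5 122.9]
bottle [491.7 -74.8]
gaugefoot [487.3  77.3]
gaugecase [498.8  76.2]
block corners [[461.5 175.2]
 [446.6 133.1]
 [407.2 150.7]] 44.691052864426936 43.118015872570155
V [613.7 228.5] len 214.4 wid 84.7 yaw 0.021 comp0 [613.7 228.5] comp-70 [615.2 158.5]
U [611.5  -5.8] len 213.3 wid 85.6 yaw -0.077 comp0 [611.5  -5.8] comp-70 [606.1 -75.6]
B [ 602.7 -232.6] len 213.0 wid 82.1 yaw -0.055 comp0 [ 602.7 -232.6] comp-70 [ 598.8 -302.5]
```

Measured sizes agree with the given ones: trays 213–214 × 82–86 mm, block about 44 mm. The block's yaw is about -0.38. I'll go to valve B first, turning the tool so it closes along x.

```bash
python3 -m creep '0.022 0.0226 -0.012 0 0 0.117 100;0.022 0.0226 -0.012 0 0 0.117 100;0.022 0.0226 -0.012 0 0 0.117 100;0.022 0.0226 -0.012 0 0 0.117 100;0.022 0.0226 -0.012 0 0 0.117 100;0.022 0.0226 -0.012 0 0 0.117 100;0.022 0.0226 -0.012 0 0 0.117 100;0.02 0.0226 -0.008 0 0 0.117 100'; python3 -m creep '0 0 0 0 0 0.117 100;0 0 0 0 0 0.114 100;0 0 0 0 0 0 100;0 0 0 0 0 0 100'
cat > w.py <<'E'
import sys
from plant import readout, viewer
from h import *
def shot(name):
    o=readout.get_obs(); i=viewer.camera_info("wrist"); im=viewer.capture("wrist")[...,::-1]
    cv2.imwrite(f"pics/{name}.png",im); print(o['tool_pos'].round(1),o['tcp_rot'].round(3),o['grip_width'].round(1),o['time']); return i,im
E
python3 - <<'E'
from w import *
i,im=shot("w1"); print(i); print(proj(i,(380.3,-302.3,58)))
E
```

```text
time: 0.77
tool_pos: [381.0, -300.3, 199.0]
tcp_rot: [-3.14, -0.001, 1.346]
contact_force: [0.0, 0.1, 0.0]
grip_width: 91.9
finger_force: 0.0
time: 1.1
tool_pos: [380.3, -301.8, 200.0]
tcp_rot: [-3.141, -0.0, 1.568]
contact_force: [0.4, -0.3, -0.1]
grip_width: 91.9
finger_force: 0.0Traceback (most recent call last):
  File "<stdin>", line 2, in <module>
  File "w.py", line 6, in shot
    cv2.imwrite(f"pics/{name}.png",im); print(o['tool_pos'].round(1),o['tcp_rot'].round(3),o['grip_width'].round(1),o['time']); return i,im
                                                                                           ^^^^^^^^^^^^^^^^^^^^^
AttributeError: 'float' object has no attribute 'round'
```

View pics/w1.png

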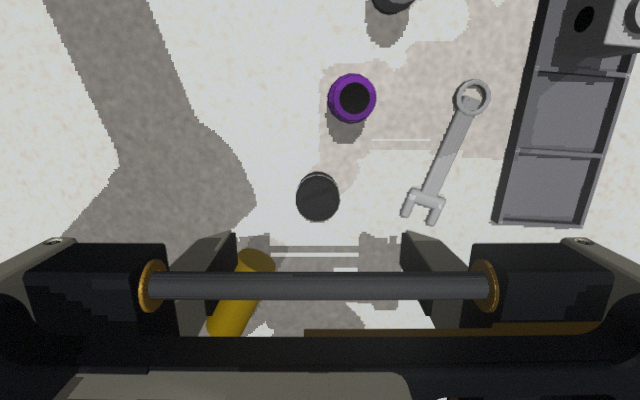

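The wrist view shows valve B at about (318,196), the purple union at (352,97), and the block tray's -y end with outer corners near (495,224) and (583,226).

```bash
sed -i "s/o\['grip_width'\].round(1)/round(o['grip_width'],1)/" w.py; python3 - <<'E'
from plant import viewer
from h import *
i=viewer.camera_info("wrist")
print(i)
for z in(14,35,44,58): print(z,proj(i,(380.3,-302.3,z)).round(1), ray(i,(318,196),z).round(1))
print(ray(i,(493,223),14),ray(i,(583,227),14)); m=np.array([602.7,-232.6]);t=-.055
X=np.array([np.cos(t),np.sin(t)]);Y=np.array([-X[1],X[0]]);print(m-107*Y-43*X,m-107*Y+43*X)
E
```

```text
{'fx': 309.88750662296536, 'fy': 309.88750662296536, 'cx': 318.1884640198802, 'cy': 196.2679661537459, 'D': array([-0.02143737,  0.        ,  0.        ,  0.        ,  0.        ]), 'origin': array([ 381.37157627, -224.8367639 ,  292.70078068]), 'rotation': array([-0.28969312, -0.00124878, -0.00341283])}
14 [317.  190.5] [ 381.3 -307.6   14. ]
35 [316.9 197. ] [ 381.3 -301.4   35. ]
44 [316.9 200.1] [ 381.3 -298.7   44. ]
58 [316.8 205.3] [ 381.3 -294.6   58. ]
[ 551.08885898 -335.64070969   14.        ] [ 642.11969872 -340.48084062   14.        ]
[ 553.88298768 -337.07439547] [ 639.75294547 -341.80201112]
```

The agreement is within 2–3 mm, so I'll go down and grip.

```bash
python3 -m creep '0.0005 0 -0.025 0 0 0 100;0 0 -0.025 0 0 0 100;0 0 -0.025 0 0 0 100;0 0 -0.025 0 0 0 100;0 0 -0.019 0 0 0 100;0 0 0 0 0 0 40;0 0 0 0 0 0 30;0 0 0 0 0 0 30'; python3 -m creep '0 0 0 0 0 0 20;0 0 0 0 0 0 20;0 0 0 0 0 0 20;0 0 0 0 0 0 20'
```

```text
time: 1.82
tool_pos: [381.1, -302.7, 82.2]
tcp_rot: [3.14, 0.001, 1.569]
contact_force: [0.4, 0.1, 1.4]
grip_width: 76.3
finger_force: 0.0
time: 2.15
tool_pos: [381.0, -302.2, 81.9]
tcp_rot: [3.141, 0.001, 1.571]
contact_force: [-0.3, 0.1, -0.4]
grip_width: 50.0
finger_force: 0.0
```

```bash
python3 -m creep '0 0 0 0 0 0 20;0 0 0 0 0 0 20;0 0 0 0 0 0 20;0 0 0 0 0 0 20;0 0 0.01 0 0 0 20;0 0 0.03 0 0 0 20;0 0 0.035 0 0 0 20;0 0 0.035 0 0 0 20'
```

```text
time: 2.82
tool_pos: [380.4, -301.5, 192.5]
tcp_rot: [-3.14, -0.002, 1.571]
contact_force: [1.5, -0.6, -1.8]
grip_width: 37.3
finger_force: 30.0
```

```bash
python3 -m creep '0.01 0.018 0 0 0 0 20;0.016 0.031 0 0 0 0 20;0.016 0.031 0 0 0 0 20;0.016 0.031 0 0 0 0 20;0.016 0.031 0 0 0 0 20;0.016 0.031 0 0 0 0 20;0.016 0.031 0 0 0 0 20;0.016 0.031 0 0 0 0 20'; python3 -m creep '0.016 0.031 0 0 0 0 20;0.016 0.031 0 0 0 0 20;0.016 0.031 0 0 0 0 20;0.016 0.031 0 0 0 0 20;0.016 0.031 0 0 0 0 20;0.016 0.031 0 0 0 0 20;0.016 0.031 0 0 0 0 20;0.016 0.031 0 0 0 0 20';  python3 -m creep '0 0 0 0 0 0 20;0 0 0 0 0 0 20;0 0 0 0 0 0 20'
```

```text
time: 3.48
tool_pos: [503.2, -65.2, 191.7]
tcp_rot: [3.141, -0.0, 1.571]
contact_force: [1.1, -0.2, -1.3]
grip_width: 37.3
finger_force: 30.0
time: 4.15
tool_pos: [631.0, 182.8, 191.5]
tcp_rot: [-3.141, 0.0, 1.571]
contact_force: [0.8, -0.2, -1.2]
grip_width: 37.0
finger_force: 30.0
time: 4.4
tool_pos: [630.3, 180.8, 191.0]
tcp_rot: [-3.14, 0.001, 1.571]
contact_force: [-0.0, -0.1, -0.7]
grip_width: 37.2
finger_force: 30.0
```

```bash
python3 -m creep '-0.0155 -0.0228 0 0 0 0 20;0 0 0 0 0 0 20;0 0 0 0 0 0 20'; python3 - <<'E'
from w import *
i,im=shot("w2")
m=np.array([613.7,228.5]);t=.021
X=np.array([np.cos(t),np.sin(t)]);Y=np.array([-X[1],X[0]])
for sx,sy in((-43,107),(43,107),(-43,-107),(43,-107),(-43,35),(43,35),(-43,-35),(43,-35)):
    print(sx,sy,proj(i,[*(m+sx*X+sy*Y),14]).round(0))
E
```

```text
time: 4.65
tool_pos: [614.6, 156.2, 191.7]
tcp_rot: [-3.141, 0.0, 1.568]
contact_force: [0.3, 0.7, -1.8]
grip_width: 37.5
finger_force: 30.0
[614.6 156.2 191.7] [-3.141  0.     1.568] 37.5 4.65
-43 107 [255. -35.]
43 107 [369. -38.]
-43 -107 [273. 229.]
43 -107 [364. 227.]
-43 35 [262.  67.]
43 35 [367.  64.]
-43 -35 [267. 153.]
43 -35 [366. 150.]
```

View pics/w2.png

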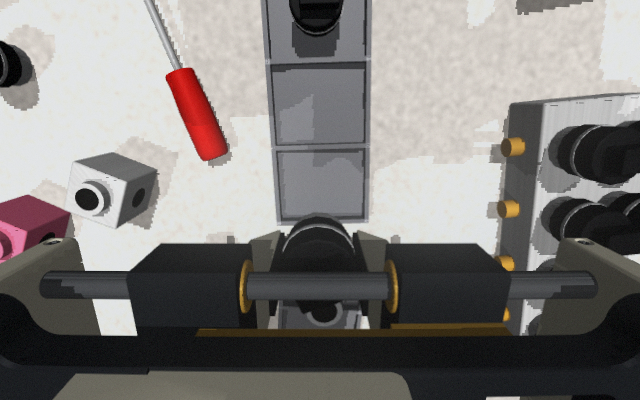

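The tray corners appear at (276,223) and (367,223), about 5 px above the prediction, so the tray is ~3 mm further along +y. I'll adjust for that and lower the valve.

```bash
python3 -m creep '0.001 0.004 -0.025 0 0 0 20;0 0 -0.025 0 0 0 20;0 0 -0.025 0 0 0 20;0 0 -0.015 0 0 0 20;0 0 -0.008 0 0 0 20;0 0 -0.005 0 0 0 20;0 0 -0.001 0 0 0 20;0 0 0 0 0 0 20'; python3 -m creep '0 0 -0.001 0 0 0 20;0 0 0 0 0 0 20'
```

```text
time: 5.37
tool_pos: [616.9, 162.2, 88.0]
tcp_rot: [3.14, -0.0, 1.571]
contact_force: [-0.6, 0.4, -1.5]
grip_width: 37.3
finger_force: 30.0
time: 5.53
tool_pos: [616.8, 162.3, 87.3]
tcp_rot: [3.14, -0.0, 1.571]
contact_force: [0.9, 0.1, -2.5]
grip_width: 37.3
finger_force: 30.0
```

```bash
python3 -m creep '0 0 -0.0015 0 0 0 20;0 0 0 0 0 0 20;0 0 0 0 0 0 60;0 0 0 0 0 0 60;0 0 0 0 0 0 60;0 0 0 0 0 0 60;0 0 0.02 0 0 0 80;0 0 0.03 0 0 0 100';  python3 -m creep '0 0 0.03 0 0 0 100;0 0 0.03 0 0 0 100;-0.033 0.013 0 0 0 0 100;-0.033 0.013 0 0 0 0 100;-0.033 0.013 0 0 0 0 100;-0.033 0.013 0 0 0 0 100;-0.033 0.013 0 0 0 0 100;-0.033 0.013 0 0 0 0 100';  python3 -m creep '-0.033 0.013 0 0 0 0 100;-0.033 0.013 0 0 0 0 100;0 0 0 0 0 0 100; 0 0 0 0 0 0 100'; python3 - <<'E'
from w import *
i,im=shot("w3")
for z in(35,44): print(proj(i,(351.6,266.9,z)).round(0))
E
```

```text
time: 6.2
tool_pos: [614.4, 161.9, 132.0]
tcp_rot: [-3.134, 0.001, 1.571]
contact_force: [0.8, -0.4, -0.9]
grip_width: 64.0
finger_force: 0.0
time: 6.87
tool_pos: [416.6, 240.5, 194.8]
tcp_rot: [3.141, -0.0, 1.57]
contact_force: [0.0, 1.2, 0.3]
grip_width: 92.0
finger_force: 0.0
time: 7.2
tool_pos: [351.0, 266.8, 195.1]
tcp_rot: [3.141, -0.0, 1.574]
contact_force: [1.1, 0.6, 0.0]
grip_width: 91.9
finger_force: 0.0
[351.  266.8 195.1] [ 3.141 -0.     1.574] 91.9 7.2
[317. 198.]
[317. 202.]
```

View pics/w3.png

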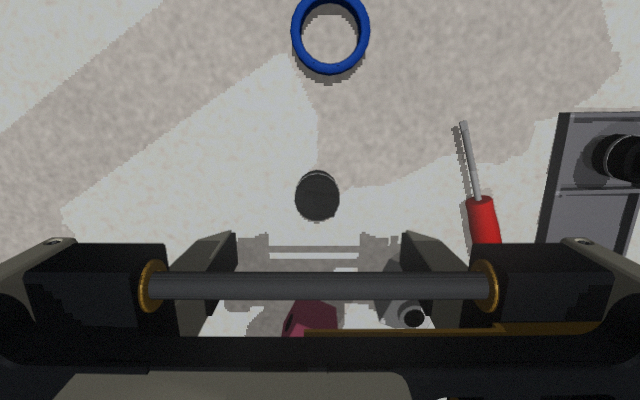

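Valve A is at (317,196), as predicted. Down, grip and lift.

```bash
python3 -m creep '0.0005 0 -0.03 0 0 0 90;0 0 -0.03 0 0 0 80;0 0 -0.03 0 0 0 70;0 0 -0.017 0 0 0 60;0 0 -0.007 0 0 0 50;0 0 0 0 0 0 40;0 0 0 0 0 0 30;0 0 0 0 0 0 20';  python3 -m creep '0 0 0 0 0 0 20;0 0 0 0 0 0 20;0 0 0 0 0 0 20'
```

```text
time: 7.92
tool_pos: [353.8, 266.4, 81.7]
tcp_rot: [3.14, -0.001, 1.57]
contact_force: [-2.0, 0.3, -0.6]
grip_width: 43.3
finger_force: 0.5
time: 8.17
tool_pos: [353.4, 266.5, 81.7]
tcp_rot: [3.139, -0.001, 1.571]
contact_force: [0.3, -1.1, 6.0]
grip_width: 37.5
finger_force: 30.0
```

```bash
python3 -m creep '0 0 0.01 0 0 0 20;0 0 0.025 0 0 0 20;0 0 0.03 0 0 0 20;0.01 -0.001 0.03 0 0 0 20;0.025 -0.0035 0.005 0 0 0 20;0.0325 -0.0045 0 0 0 0 20;0.0325 -0.0045 0 0 0 0 20;0.0325 -0.0045 0 0 0 0 20'; python3 -m creep '0.0325 -0.0045 0 0 0 0 20;0.0325 -0.0045 0 0 0 0 20;0.0325 -0.0045 0 0 0 0 20;0.025 -0.0045 0 0 0 0 20;0.008 0 0 0 0 0 20;0 0 0 0 0 0 20;0 0 0 0 0 0 20'; python3 - <<'E'
from w import *
i,im=shot("w4")
E
```

```text
time: 8.83
tool_pos: [486.5, 248.0, 181.4]
tcp_rot: [3.141, -0.0, 1.571]
contact_force: [0.8, 0.5, -1.4]
grip_width: 37.5
finger_force: 30.0
time: 9.42
tool_pos: [615.3, 230.1, 180.1]
tcp_rot: [-3.14, 0.0, 1.57]
contact_force: [-0.3, 0.1, -1.5]
grip_width: 37.7
finger_force: 30.0
[615.3 230.1 180.1] [-3.14  0.    1.57] 37.7 9.4167
```

View pics/w4.png

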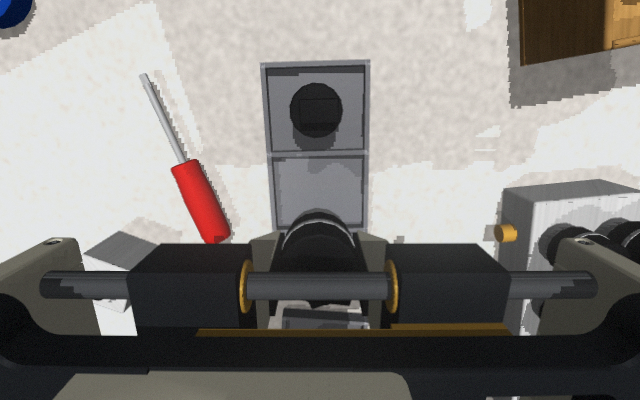

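The valve hangs over the middle compartment, with the sample at (316,109) beyond it. Lower and release, then on to the block at (437,164).

```bash
python3 -m creep '0 0 -0.025 0 0 0 20;0 0 -0.025 0 0 0 20;0 0 -0.02 0 0 0 20;0 0 -0.012 0 0 0 20;0 0 -0.007 0 0 0 20;0 0 -0.003 0 0 0 20;0 0 -0.001 0 0 0 20;0 0 -0.001 0 0 0 20'; python3 -m creep '0 0 -0.001 0 0 0 20;0 0 0 0 0 0 20'
```

```text
time: 10.13
tool_pos: [616.3, 230.5, 87.9]
tcp_rot: [3.14, -0.001, 1.571]
contact_force: [0.2, -0.3, -0.7]
grip_width: 37.6
finger_force: 30.0
time: 10.3
tool_pos: [616.2, 230.3, 86.6]
tcp_rot: [3.14, -0.0, 1.571]
contact_force: [-0.4, 0.4, -2.2]
grip_width: 37.4
finger_force: 30.0
```

```bash
python3 -m creep '0 0 -0.001 0 0 0 20;0 0 0 0 0 0 60;0 0 0 0 0 0 60;0 0 0 0 0 0 60;0 0 0 0 0 0 60;0 0 0.02 0 0 0 80;0 0 0.03 0 0 0 100;0 0 0.03 0 0 0 100';  python3 -m creep '0 0 0.03 0 0 0 100;-0.0256 -0.0094 0 0 0 -0.0543 100;-0.0256 -0.0094 0 0 0 -0.0543 100;-0.0256 -0.0094 0 0 0 -0.0543 100;-0.0256 -0.0094 0 0 0 -0.0543 100;-0.0256 -0.0094 0 0 0 -0.0543 100;-0.0256 -0.0094 0 0 0 -0.0543 100;-0.0256 -0.0094 0 0 0 -0.0543 100';  python3 -m creep '0 0 0 0 0 0 100;0 0 0 0 0 0 100; 0 0 0 0 0 0 100'; python3 - <<'E'
from w import *
i,im=shot("w5")
print(proj(i,(436.7,164.1,58)).round(0))
t=-.38;X=np.array([np.cos(t),np.sin(t)]);Y=np.array([-X[1],X[0]])
for sx,sy in((-22,22),(22,22),(-22,-22),(22,-22)): print(proj(i,[*(np.array([436.7,164.1])+sx*X+sy*Y),50]).round(0))
cv2.imwrite("pics/w5c.png",cv2.resize(im[120:290,220:420],None,fx=3,fy=3,interpolation=cv2.INTER_CUBIC))
E
```

```text
time: 10.97
tool_pos: [615.2, 230.0, 164.5]
tcp_rot: [-3.139, 0.001, 1.571]
contact_force: [-0.3, 0.8, 0.2]
grip_width: 70.4
finger_force: 0.0
time: 11.63
tool_pos: [435.3, 164.0, 194.8]
tcp_rot: [3.141, -0.0, 1.188]
contact_force: [-0.1, 0.1, 0.5]
grip_width: 91.8
finger_force: 0.0
time: 11.88
tool_pos: [437.6, 164.6, 195.3]
tcp_rot: [3.14, -0.001, 1.191]
contact_force: [0.5, 0.7, -0.5]
grip_width: 91.8
finger_force: 0.0
[437.6 164.6 195.3] [ 3.140e+00 -1.000e-03  1.191e+00] 91.8 11.8833
[316. 209.]
[288. 179.]
[343. 179.]
[289. 231.]
[342. 231.]
```

View pics/w5c.png

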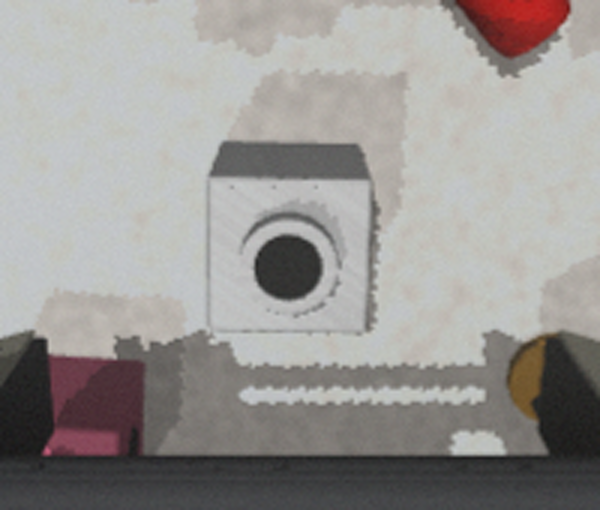

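The block's top corners are at (290,179) and (344,180) and the hole is at (316,209). The yaw and centre match the prediction. Grip it.

```bash
python3 -m creep '0 0 -0.03 0 0 0 95;0 0 -0.03 0 0 0 90;0 0 -0.03 0 0 0 80;0 0 -0.017 0 0 0 70;0 0 -0.007 0 0 0 60;0 0 0 0 0 0 40;0 0 0 0 0 0 30;0 0 0 0 0 0 20';  python3 -m creep '0 0 0 0 0 0 20;0 0 0 0 0 0 20;0 0 0 0 0 0 20'
```

```text
time: 12.6
tool_pos: [437.7, 164.7, 81.8]
tcp_rot: [3.14, -0.001, 1.191]
contact_force: [0.7, -0.2, -0.9]
grip_width: 47.1
finger_force: 0.2
time: 12.85
tool_pos: [437.3, 164.6, 81.8]
tcp_rot: [3.139, -0.001, 1.191]
contact_force: [-0.8, 0.4, 4.8]
grip_width: 43.6
finger_force: 30.0
```

```bash
python3 -m creep '0 0 0.01 0 0 0 20;0 0 0.025 0 0 0 20;0 0 0.03 0 0 0 20;0 0 0.03 0 0 0 20;0.004 -0.0095 0.015 0 0 0 20;0.0118 -0.0283 0 0 0 0.025 20;0.0118 -0.0283 0 0 0 0.025 20;0.0118 -0.0283 0 0 0 0.025 20';  python3 -m creep '0.0118 -0.0283 0 0 0 0.025 20;0.0118 -0.0283 0 0 0 0.025 20;0.0118 -0.0283 0 0 0 0.025 20;0.0118 -0.0283 0 0 0 0.025 20;0.0118 -0.0283 0 0 0 0.025 20;0.0118 -0.0283 0 0 0 0.025 20;0.0118 -0.0283 0 0 0 0.025 20;0.0118 -0.0283 0 0 0 0.025 20'; python3 -m creep '0.0118 -0.0283 0 0 0 0.025 20;0.0118 -0.0283 0 0 0 0.025 20;0.0079 -0.0188 0 0 0 0 20;0 0 0 0 0 0 20;0 0 0 0 0 0 20'; python3 - <<'E'
from w import *
i,im=shot("w6")
m=np.array([602.7,-232.6]);t=-.055
X=np.array([np.cos(t),np.sin(t)]);Y=np.array([-X[1],X[0]])
for sx,sy in((-43,107),(43,107),(-43,35),(43,35)):
    print(sx,sy,proj(i,[*(m+sx*X+sy*Y),14]).round(0))
E
```

```text
time: 13.52
tool_pos: [476.1, 69.2, 191.5]
tcp_rot: [3.14, -0.0, 1.268]
contact_force: [0.5, 0.2, -2.5]
grip_width: 43.7
finger_force: 30.0
time: 14.18
tool_pos: [570.4, -157.8, 190.7]
tcp_rot: [-3.141, -0.0, 1.467]
contact_force: [-0.2, 0.5, -2.2]
grip_width: 43.8
finger_force: 30.0
time: 14.6
tool_pos: [601.5, -232.6, 190.0]
tcp_rot: [-3.14, -0.001, 1.514]
contact_force: [-0.5, 0.5, -2.1]
grip_width: 43.6
finger_force: 30.0
[ 601.5 -232.6  190. ] [-3.140e+00 -1.000e-03  1.514e+00] 43.6 14.6
-43 107 [265.  66.]
43 107 [371.  66.]
-43 35 [269. 155.]
43 35 [368. 155.]
```

View pics/w6.png

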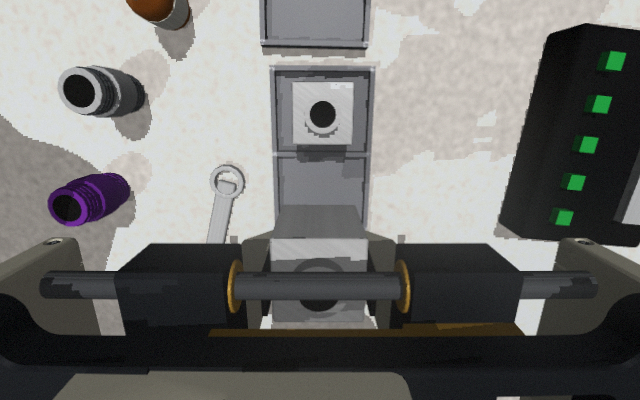

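The tray corners are at (271,66) and (376,66), 5 px right of prediction, so I'll shift +4 mm in x and lower.

```bash
python3 -m creep '0.004 0.001 -0.025 0 0 0 20;0 0 -0.025 0 0 0 20;0 0 -0.025 0 0 0 20;0 0 -0.015 0 0 0 20;0 0 -0.007 0 0 0 20;0 0 -0.004 0 0 0 20;0 0 -0.001 0 0 0 20;0 0 0 0 0 0 20'; python3 -m creep '0 0 -0.001 0 0 0 20;0 0 0 0 0 0 20'
```

```text
time: 15.32
tool_pos: [606.4, -230.6, 89.7]
tcp_rot: [3.14, 0.001, 1.516]
contact_force: [0.2, -0.3, -2.3]
grip_width: 44.0
finger_force: 30.0
time: 15.48
tool_pos: [606.3, -231.0, 88.8]
tcp_rot: [3.14, 0.001, 1.516]
contact_force: [-0.3, 0.4, -2.4]
grip_width: 44.0
finger_force: 30.0
```

```bash
python3 -m creep '0 0 -0.0015 0 0 0 20;0 0 -0.0015 0 0 0 20;0 0 0 0 0 0 20;0 0 0 0 0 0 20'; python3 -m creep '0 0 0 0 0 0 65;0 0 0 0 0 0 65;0 0 0 0 0 0 65;0 0 0 0 0 0 65;0 0 0.02 0 0 0 80;0 0 0.03 0 0 0 100;0 0 0.03 0 0 0 100;0 0 0.02 0 0 0 100';  python3 -m creep '-0.0236 0.0134 0 0 0 0 100;-0.0236 0.0134 0 0 0 0 100;-0.0236 0.0134 0 0 0 0 100;-0.0236 0.0134 0 0 0 0 100;-0.0236 0.0134 0 0 0 0 100;-0.0236 0.0134 0 0 0 0 100;-0.0236 0.0134 0 0 0 0 100;0 0 0 0 0 0 100';  python3 -m creep '0 0 0 0 0 0 100;0 0 0 0 0 0 100'; python3 - <<'E'
from w import *
i,im=shot("w7")
print(proj(i,(441.3,-136.8,58)).round(0),proj(i,(447,-19.9,58)).round(0),proj(i,(491.7,-74.8,70)).round(0))
E
```

```text
time: 15.82
tool_pos: [606.2, -231.0, 85.8]
tcp_rot: [3.14, 0.001, 1.516]
contact_force: [-2.3, 0.9, 4.4]
grip_width: 43.8
finger_force: 30.0
time: 16.48
tool_pos: [606.5, -231.1, 187.4]
tcp_rot: [3.139, 0.001, 1.516]
contact_force: [0.8, -0.0, 0.1]
grip_width: 81.9
finger_force: 0.0
time: 17.15
tool_pos: [436.4, -134.3, 184.2]
tcp_rot: [-3.137, -0.002, 1.516]
contact_force: [-0.0, 1.3, -1.0]
grip_width: 91.7
finger_force: 0.0
time: 17.32
tool_pos: [441.6, -137.5, 185.2]
tcp_rot: [3.14, 0.001, 1.516]
contact_force: [0.3, -0.2, -0.4]
grip_width: 91.9
finger_force: 0.0
[ 441.6 -137.5  185.2] [3.140e+00 1.000e-03 1.516e+00] 91.9 17.3167
[316. 210.] [314.  39.] [387. 123.]
```

View pics/w7.png

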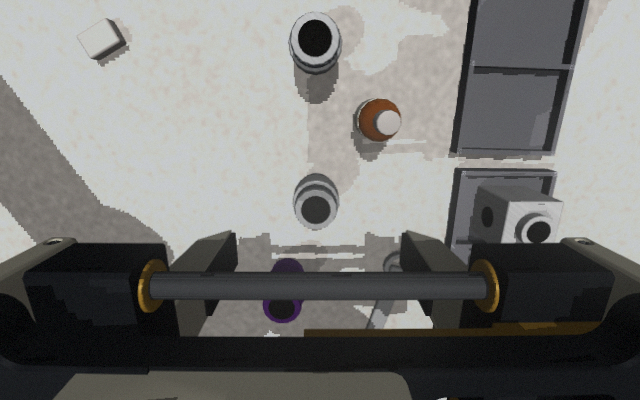

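Union R's bore is at (316,209), as predicted. The bottle, at (385,121), is clear of the fingers. Grip.

```bash
python3 -m creep '0 0 -0.03 0 0 0 90;0 0 -0.03 0 0 0 80;0 0 -0.025 0 0 0 70;0 0 -0.014 0 0 0 60;0 0 -0.006 0 0 0 50;0 0 0 0 0 0 40;0 0 0 0 0 0 30;0 0 0 0 0 0 20';  python3 -m creep '0 0 0 0 0 0 20;0 0 0 0 0 0 20;0 0 0 0 0 0 20'
```

```text
time: 18.03
tool_pos: [441.6, -137.5, 80.6]
tcp_rot: [3.14, 0.001, 1.516]
contact_force: [1.0, -0.3, 0.3]
grip_width: 43.1
finger_force: 0.0
time: 18.28
tool_pos: [441.3, -137.3, 80.7]
tcp_rot: [3.139, 0.001, 1.516]
contact_force: [0.4, 0.3, 3.4]
grip_width: 37.5
finger_force: 30.0
```

```bash
python3 -m creep '0 0 0.01 0 0 0 20;0 0 0.025 0 0 0 20;0 0 0.03 0 0 0 20;0 0 0.03 0 0 0 20;0.004 0.002 0.01 0 0 0 20;0.027 0.01 0 0 0 0 20;0.027 0.01 0 0 0 0 20;0.027 0.01 0 0 0 0 20';  python3 -m creep '0.027 0.01 0 0 0 0 20;0.027 0.01 0 0 0 0 20;0.027 0.01 0 0 0 0 20;0 0 0 0 0 0 20;0 0 0 0 0 0 20'; python3 - <<'E'
from w import *
i,im=shot("w8")
m=np.array([611.5,-5.8]);t=-.077
X=np.array([np.cos(t),np.sin(t)]);Y=np.array([-X[1],X[0]])
for sx,sy in((-43,107),(43,107),(-43,-107),(43,-107),(-43,-35),(43,-35)):
    print(sx,sy,proj(i,[*(m+sx*X+sy*Y),14]).round(0))
E
```

```text
time: 18.95
tool_pos: [526.6, -104.6, 185.6]
tcp_rot: [3.14, 0.0, 1.515]
contact_force: [0.4, 0.1, -1.5]
grip_width: 37.6
finger_force: 30.0
time: 19.37
tool_pos: [607.0, -74.2, 184.1]
tcp_rot: [-3.141, -0.0, 1.517]
contact_force: [-0.0, -0.6, -2.0]
grip_width: 37.5
finger_force: 30.0
[607.  -74.2 184.1] [-3.141 -0.     1.517] 37.5 19.3667
-43 107 [262. -37.]
43 107 [380. -33.]
-43 -107 [268. 234.]
43 -107 [362. 236.]
-43 -35 [266. 156.]
43 -35 [367. 159.]
```

View pics/w8.png

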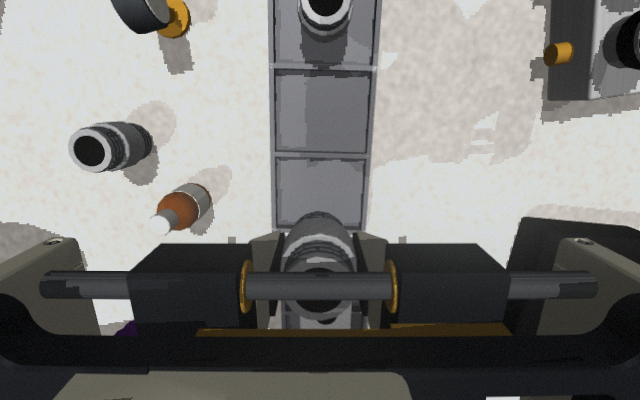

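The divider is at (271,154)–(372,155), so I'll shift +3 mm in x and +2 mm in y, lower and release.

```bash
python3 -m creep '0.003 0.002 -0.025 0 0 0 20;0 0 -0.025 0 0 0 20;0 0 -0.025 0 0 0 20;0 0 -0.013 0 0 0 20;0 0 -0.006 0 0 0 20;0 0 -0.003 0 0 0 20;0 0 -0.001 0 0 0 20;0 0 0 0 0 0 20'; python3 -m creep '0 0 -0.001 0 0 0 20;0 0 0 0 0 0 20'
```

```text
time: 20.08
tool_pos: [609.9, -73.3, 87.8]
tcp_rot: [3.14, 0.0, 1.515]
contact_force: [0.1, 0.2, -2.1]
grip_width: 37.5
finger_force: 30.0
time: 20.25
tool_pos: [610.1, -73.1, 86.7]
tcp_rot: [3.14, 0.0, 1.516]
contact_force: [-0.2, 0.3, -1.0]
grip_width: 37.4
finger_force: 30.0
```

```bash
python3 -m creep '0 0 -0.001 0 0 0 20;0 0 -0.001 0 0 0 20;0 0 0 0 0 0 20;0 0 0 0 0 0 20'; python3 -m creep '0 0 0 0 0 0 65;0 0 0 0 0 0 65;0 0 0 0 0 0 65;0 0 0 0 0 0 65;0 0 0.02 0 0 0 80;0 0 0.03 0 0 0 100;0 0 0.03 0 0 0 100;0 0 0.02 0 0 0 100';  python3 -m creep '-0.0233 0.0076 0 0 0 0 100;-0.0233 0.0076 0 0 0 0 100;-0.0233 0.0076 0 0 0 0 100;-0.0233 0.0076 0 0 0 0 100;-0.0233 0.0076 0 0 0 0 100;-0.0233 0.0076 0 0 0 0 100;-0.0233 0.0076 0 0 0 0 100;0 0 0 0 0 0 100';  python3 -m creep '0 0 0 0 0 0 100;0 0 0 0 0 0 100'; python3 - <<'E'
from w import *
i,im=shot("w9")
p=proj(i,(447,-19.9,58)).round(0).astype(int);print(p)
s=im[p[1]-22:p[1]+22,p[0]-22:p[0]+22].max(2)<70
n,l,st,c=cv2.connectedComponentsWithStats(s.astype(np.uint8)); k=1+st[1:,4].argmax();q=c[k]+p-22;print(st[k],q,ray(i,q,58))
E
```

```text
time: 20.58
tool_pos: [610.0, -73.0, 84.7]
tcp_rot: [3.14, 0.0, 1.516]
contact_force: [-0.7, -0.3, 4.9]
grip_width: 37.5
finger_force: 30.0
time: 21.25
tool_pos: [610.4, -73.1, 186.3]
tcp_rot: [3.139, 0.0, 1.516]
contact_force: [-0.1, -0.7, 0.7]
grip_width: 81.8
finger_force: 0.0
time: 21.92
tool_pos: [442.4, -18.3, 183.3]
tcp_rot: [-3.137, -0.001, 1.517]
contact_force: [0.9, 0.2, 1.0]
grip_width: 91.6
finger_force: 0.0
time: 22.08
tool_pos: [447.6, -20.1, 184.2]
tcp_rot: [3.14, 0.0, 1.516]
contact_force: [0.5, 0.7, 0.4]
grip_width: 91.7
finger_force: 0.0
[447.6 -20.1 184.2] [3.14  0.    1.516] 91.7 22.0833
[315 212]
[  9   8  28  27 604] [315.62417219 210.96523179] [447.20958412 -19.44313658  58.        ]
```

The detected bore lies at (447.2, -19.4), in agreement. Grip, lift and carry to the middle compartment at about (614,-4).

```bash
python3 -m creep '0 0 -0.03 0 0 0 90;0 0 -0.03 0 0 0 80;0 0 -0.025 0 0 0 70;0 0 -0.013 0 0 0 60;0 0 -0.006 0 0 0 50;0 0 0 0 0 0 40;0 0 0 0 0 0 30;0 0 0 0 0 0 20';  python3 -m creep '0 0 0 0 0 0 20;0 0 0 0 0 0 20;0 0 0 0 0 0 20;0 0 0 0 0 0 20'
```

```text
time: 22.8
tool_pos: [447.5, -20.0, 80.6]
tcp_rot: [3.14, 0.0, 1.516]
contact_force: [-0.0, 0.7, -0.1]
grip_width: 43.1
finger_force: 0.0
time: 23.13
tool_pos: [447.2, -19.9, 80.6]
tcp_rot: [3.139, 0.0, 1.516]
contact_force: [-0.6, 0.4, 6.6]
grip_width: 37.3
finger_force: 30.0
```

```bash
python3 -m creep '0 0 0.01 0 0 0 20;0 0 0.025 0 0 0 20;0 0 0.03 0 0 0 20;0 0 0.03 0 0 0 20;0.006 0.001 0.01 0 0 0 20;0.027 0.0025 0 0 0 0 20;0.027 0.0025 0 0 0 0 20;0.027 0.0025 0 0 0 0 20';  python3 -m creep '0.027 0.0025 0 0 0 0 20;0.027 0.0025 0 0 0 0 20;0.027 0.0025 0 0 0 0 20;0 0 0 0 0 0 20;0 0 0 0 0 0 20'; python3 -m creep '0 0 -0.025 0 0 0 20;0 0 -0.025 0 0 0 20;0 0 -0.025 0 0 0 20;0 0 -0.013 0 0 0 20;0 0 -0.006 0 0 0 20;0 0 -0.003 0 0 0 20;0 0 -0.001 0 0 0 20;0 0 0 0 0 0 20'
```

```text
time: 23.8
tool_pos: [534.4, -11.1, 185.4]
tcp_rot: [3.141, 0.0, 1.515]
contact_force: [-0.6, -0.6, -1.0]
grip_width: 37.4
finger_force: 30.0
time: 24.22
tool_pos: [614.8, -3.6, 183.8]
tcp_rot: [-3.14, -0.0, 1.516]
contact_force: [-0.4, -0.0, -1.0]
grip_width: 37.2
finger_force: 30.0
time: 24.88
tool_pos: [614.8, -3.9, 87.7]
tcp_rot: [3.14, 0.0, 1.516]
contact_force: [0.4, -0.4, -1.5]
grip_width: 37.4
finger_force: 30.0
```

Then lower the last 3 mm, release, rise, and retreat to where the top camera is not blocked.

```bash
python3 -m creep '0 0 -0.001 0 0 0 20;0 0 -0.001 0 0 0 20;0 0 -0.001 0 0 0 20;0 0 0 0 0 0 20;0 0 0 0 0 0 20'; python3 -m creep '0 0 0 0 0 0 65;0 0 0 0 0 0 65;0 0 0 0 0 0 65;0 0 0 0 0 0 65;0 0 0.02 0 0 0 80;0 0 0.03 0 0 0 100;0 0 0.03 0 0 0 100;0 0 0.04 0 0 0 100';  python3 -m creep '-0.03 0 0.02 0 0 0 100;-0.03 0 0.02 0 0 0 100;-0.03 0 0.01 0 0 0 100;-0.03 0 0 0 0 0 100;-0.03 0 0 0 0 0 100;-0.03 0 0 0 0 0 100;-0.03 0 0 0 0 0 100;-0.01 0 0 0 0 0 100';  python3 -m creep '0 0 0 0 0 0 100;0 0 0 0 0 0 100'; python3 - <<'E'
from plant import viewer; import cv2
a=viewer.capture("top")[...,::-1]
cv2.imwrite("pics/top1.png",cv2.convertScaleAbs(cv2.resize(a[115:255,180:460],(800,400),interpolation=cv2.INTER_CUBIC),alpha=1.6))
cv2.imwrite("pics/scene1.png",viewer.capture("scene")[...,::-1])
E
```

```text
time: 25.3
tool_pos: [615.0, -3.8, 84.7]
tcp_rot: [3.14, 0.0, 1.516]
contact_force: [-1.9, 0.0, 4.9]
grip_width: 37.2
finger_force: 30.0
time: 25.97
tool_pos: [613.5, -3.7, 202.8]
tcp_rot: [-3.137, -0.0, 1.516]
contact_force: [1.1, 0.7, -0.3]
grip_width: 81.7
finger_force: 0.0
time: 26.63
tool_pos: [390.9, -3.3, 253.4]
tcp_rot: [-3.139, -0.0, 1.516]
contact_force: [0.3, 0.6, 0.0]
grip_width: 92.2
finger_force: 0.0
time: 26.8
tool_pos: [395.5, -4.0, 254.3]
tcp_rot: [3.139, 0.0, 1.515]
contact_force: [1.2, -0.3, 0.4]
grip_width: 92.0
finger_force: 0.0
```

View pics/top1.png

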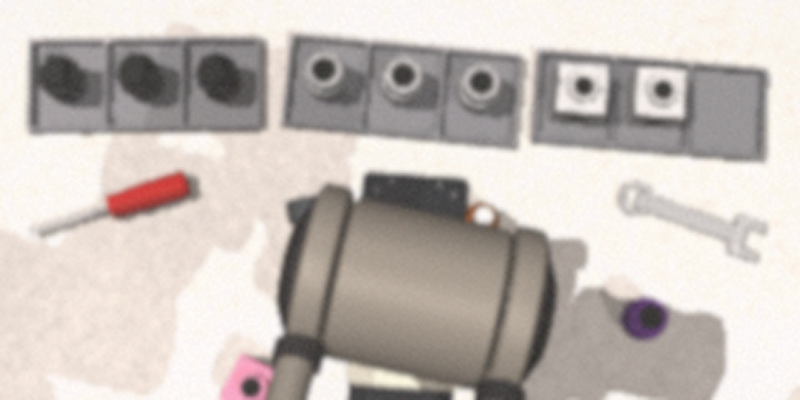

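View pics/scene1.png

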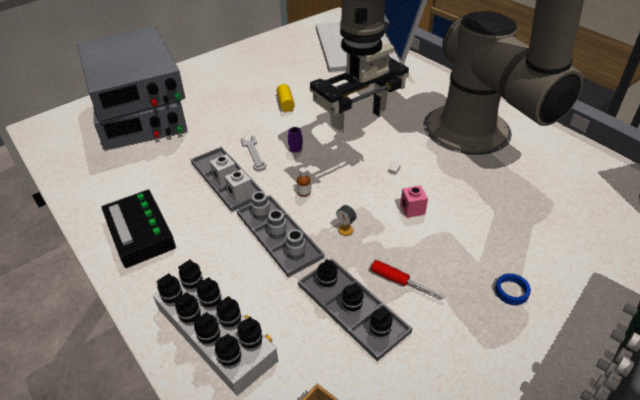

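All five parts stand upright and centred beside their samples, in the same relative positions as the samples. In the scene view the bottle (304,183) and the gauge (346,220) are where they were.

```bash
python3 -c "from plant import order; print(order.close_job())"
```

```text
the job is handed in; nothing more can be done
None
```

All five parts are upright in their own trays, the bottle and gauge stand where they were, and I handed the job in at about 27 s of the 112 s limit; the interface gave no verdict.

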